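# Fetch the cup of tip caps from behind the spray can

### The arm

A 6-joint arm with a two-finger parallel gripper is mounted at the origin on a cart in front of the work surface, level with it; the furniture and walls round the work are solid. World frame = base frame: x ahead of the robot, y to its left, z up, the work surface at z = 0. Lengths are in m, angles in degrees, forces in N, time in s.
With the tool pointing down it reaches from about 0.325 to 0.925 m from the base axis. Payload 3.1 kg.
Tool frame: the origin (TCP) lies at the very end of the fingers, on their centre line; the grasp point (between the pads) lies 19 mm behind it; z points along the fingers, y is the line along which they close (so a half turn about z gives the same grasp; the last joint's range is limited). The gripper opens to 85 mm and grips with 20 to 120 N. Pads are 22 mm wide; open, the fingers measure 114 mm over their backs; the gripper's body (76 mm by 85 mm) begins 54 mm behind the grasp point. The pads swing forward as they close: fully open they stand 13 mm farther back than shut.
Start: joints at [56.769, 12.427, 92.441, -0, 75.132, -6.429], TCP at [0.282, 0.558, 0.231] pointing down, gripper open.
Joint ranges: [-157.48, 157.48], [-44.54, 120.13], [17.64, 146.25], [-64.5, 244.5], [7.68, 150.69], [-147.95, 147.95]. Speed limits (degrees/s): [159.86, 159.86, 180, 180, 180, 180].

### API

Orientations are given as a 3x3 rotation matrix whose columns are the frame's x, y, z axes.
In Python, from rig import env gives the robot as it stands.
- The arm moves only by the tool shift_gripper, called after "Emit:" as name(argument=value, ...) on one line, values as JSON. Schema: {"type":"object","properties":{"increments":{"type":"object","properties":{"plan":{"type":"array","items":{"type":"array","items":{"type":"number"},"minItems":5,"maxItems":5},"minItems":1,"maxItems":8}},"additionalProperties":false,"required":["plan"]},"force":{"type":"number"},"only":{"type":"string"},"quiet":{"type":"boolean"},"lines":{"type":"string"}},"required":["increments"],"additionalProperties":false}. increments is an object whose key "plan" holds a list of rows, 1 to 8 of them, each of 5 numbers: dx, dy, dz in units of 50 mm, then a turn about the tool's z in units of 5 degrees, then the finger opening in m; each row shifts and turns the commanded pose from where the row before left it, along the tool's axes as they then stand; what a row does not reach is not made up. A row lasts 1/12 s, in which the tool goes at most 0.0417 m and 7.16 degrees, less where a joint would pass 70% of its speed; a pose out of reach is approached as far as the arm can. The fingers move at their own pace and stop on an object; force is the grip in N (left out, the last holds). Time passes only in rows, so rows that do not move let the fingers close. The tool returns the time, the measured TCP pose, the force, the opening and the grip force at its end. only (a regular expression) keeps the lines of the reply that match it, lines (a string "A,B") keeps lines A to B, and quiet returns only ok. Input that does not fit is refused with a message, and nothing moves.
- env.get_obs(): the state, without advancing time (a new reading comes with each control period).
- env.read_camera(name): name is "scene" or "top" or "wrist"; returns the picture (480x640x3 uint8, red, green, blue); there is no depth.
- env.camera_info(name): a dict with "mtx" (3x3 intrinsics, pixels), "pose" (4x4, takes a point from camera to world coordinates); the wrist camera has in their place "tool_from_camera" (4x4, takes a point from camera to tool coordinates, whose origin is the TCP and whose axes are the flange's). Camera axes: x right, y down, z forward; pixel columns grow to the right and rows downward; lengths in m; the calibration is good to about 2 mm. A picture is of the moment at which its call begins: read the wrist's pose just before it. camera_info takes no time and is no camera call.
- env.hand_in(): hands the job in; it is judged then, once.
The state is a dict: "time_s": time; "joints": joint angles; "joint_vel": joint speeds; "effort": joint torques, N m; "tool_pos": TCP position; "ee_rot": TCP orientation; "ft_force": force on the tool from outside, world axes, zero at the start; "wrist_torque": the same for the moment, N m; "width": finger opening in m; "finger_force": force on a finger pad.
Only numpy, scipy, OpenCV 4.12 (cv2) and the standard library are available. Lean on these libraries where they do the work, as an engineer would, in place of code of your own. Each camera call takes 0.05 s, during which the arm holds its last target. There are 200 camera calls.

### The job

The green cup of tip caps stands at the back of the aluminium caddy, hidden behind one of the two spray cans. Lift that can out and stand it aside on the worktable, set the green cup in the shallow steel tray, keeping it upright all the way so that no cap spills, then stand the can back upright in the middle of the blue ring it came from. Leave the other can, the white cup and the blue marker where they are, and do not knock anything over.

Things in the scene. Friction and masses are not known exactly. Their poses are not given: they have to be found in the camera images.
- caddy: Aluminium caddy fixed to the table, 170 (x) x 320 (y) x 34 mm. Origin: centre of its underside; x points to its back, y to its left, z up. Floor 8 mm above the table; backstop 34 mm, side walls 22 mm, divider (at y = 0) 18 mm high; open in front. Two lanes, centred at y = +-75 mm, each with a 74 mm blue ring for a can at x = -26 mm and behind it a 48 mm ring for a cup at x = +35 mm.
- left_front (a point): Centre of the can ring in the left (+y) lane, on the caddy's floor.
- right_front (a point): Centre of the can ring in the right (-y) lane, on the caddy's floor.
- can_left: Spray can, white with a green band and yellow lower end, standing on the ring of the left lane. Body 61 mm in diameter, straight up to 165 mm; round shoulder above (55 mm across at 180 mm, 43 at 191, 33 at 198), nozzle cap 27 mm across from 198 to 220 mm; 0.25 to 0.43 kg. Origin: centre of its underside, z up along the can.
- can_right: The same kind of spray can, standing on the ring of the right lane; same size, weight and origin.
- green_cup: Green plastic cup, open at the top, 49 mm across the rim, about 37 mm across the foot, 43 mm high, walls widening evenly upward, 30 g, a few small coloured caps lying in its bottom (part of the cup); stands in the rear of the left or the right lane, its rim 4 to 9 mm behind the can there, so that a gripper cannot come down on it before the can is gone. Origin: centre of its underside, z up.
- white_cup: White cup of the same size in the rear of the other lane, also with small caps in it; to be left alone. Origin: centre of its underside.
- set_tray: Empty shallow steel tray with a flat blue liner, fixed to the worktable, 140 mm (its x) x 200 mm (its y), rim 12 mm (rolled edge 15 mm) above the table, liner 6.5 mm above the table. Origin: centre of its underside; z up.
- pen: Marker pen, white with a blue cap, 135 x 11 x 12 mm, lying on the worktable to the left of the caddy; to be left alone. Origin: centre of its underside, y along its length.

How it is judged (in metres and radians):
On the way, in this order (a step that is already met when the one before it is completed fails the run):
1. the spray can in front of the green cup stands upright and released on the worktable, at least 90 mm from its place, while the green cup is still in its lane and the other can in its place (((y of green_cup in the frame of caddy between 0.04 and 0.12 m and x of green_cup in the frame of caddy below 0.07 m and distance of can_left from where it was at the start of the episode above 0.09 m and height (world z) of can_left below 0.012 m and angle between can_left's own z axis and vertical below 0.08 rad and linear speed of can_left below 0.03 m/s and contact force between the fingers and can_left below 0.1 N and distance of can_right from where it was at the start of the episode below 0.015 m) or (y of green_cup in the frame of caddy between -0.12 and -0.04 m and x of green_cup in the frame of caddy below 0.07 m and distance of can_right from where it was at the start of the episode above 0.09 m and height (world z) of can_right below 0.012 m and angle between can_right's own z axis and vertical below 0.08 rad and linear speed of can_right below 0.03 m/s and contact force between the fingers and can_right below 0.1 N and distance of can_left from where it was at the start of the episode below 0.015 m))), for 0.2 s.
2. the green cup stands upright and released in the tray while the can is still aside (x of green_cup in the frame of set_tray between -0.044 and 0.044 m and y of green_cup in the frame of set_tray between -0.074 and 0.074 m and z of green_cup in the frame of set_tray between 0.002 and 0.011 m and angle between green_cup's own z axis and vertical below 0.08 rad and linear speed of green_cup below 0.03 m/s and contact force between the fingers and green_cup below 0.1 N and distance of any of can_left, can_right from where it was at the start of the episode above 0.09 m), for 0.2 s.
At the end, for the whole second after the job is handed in: Green cup upright and at rest on the tray's liner, inside the rim; both spray cans upright (0.05 rad), at rest, within 15 mm of where each stood at the start; white cup and marker within 20 mm of where they were; all released (x of green_cup in the frame of set_tray between -0.044 and 0.044 m and y of green_cup in the frame of set_tray between -0.074 and 0.074 m and z of green_cup in the frame of set_tray between 0.002 and 0.011 m and angle between green_cup's own z axis and vertical below 0.08 rad and linear speed of each of green_cup, can_left, can_right below 0.03 m/s and contact force between the fingers and green_cup below 0.1 N and distance of each of can_left, can_right from where it was at the start of the episode below 0.015 m and angle between each of can_left, can_right's own z axis and vertical below 0.05 rad and distance of each of white_cup, pen from where it was at the start of the episode below 0.02 m); the robot touches nothing.
It fails at once if a spray can is knocked over or tipped far (angle between any of can_left, can_right's own z axis and vertical above 0.5 rad).
It fails at once if the white cup is pushed away or knocked over (distance of white_cup from where it was at the start of the episode above 0.03 m or angle between white_cup's own z axis and vertical above 0.5 rad).
It fails at once if the blue marker is pushed away (distance of pen from where it was at the start of the episode above 0.03 m).
It fails at once if the green cup is tipped so far that its caps would spill (angle between green_cup's own z axis and vertical above 0.6 rad).
It also fails if it takes over 72 s, if anything falls off the work surface, if the arm or the gripper's body presses on something with over 40 N, if the wrist force passes 120 N, or if a joint passes its speed limit or range.

## Working session

There is one attempt and no reset: what is moved stays moved. The work goes in short steps, Python scripts to look and compute and a tool call to move; the robot and the scene stay as the last step left them, time stands still between calls to the robot, and variables do not carry over. Pictures are saved under pics/ and viewed, at most 10 in all, crops included, and the job is handed in when it is done.

```bash
ls; mkdir -p pics; python3 - <<'E'
from rig import env
import cv2,numpy as np
for n in("scene","top"):
    im=env.read_camera(n); cv2.imwrite(f"pics/{n}0.png",im[:,:,::-1])
    i=env.camera_info(n); print(n,np.round(i["mtx"],1).tolist(),np.round(i["pose"],3).tolist())
o=env.get_obs(); print(o["tool_pos"],np.round(o["ee_rot"],3).tolist(),o["width"],o["time_s"])
E
```

```text
pics
rig.py
scene [[499.1, 0.0, 320.3], [0.0, 499.1, 248.0], [0.0, 0.0, 1.0]] [[0.895, 0.338, -0.29, 0.802], [0.445, -0.651, 0.615, -0.463], [0.019, -0.68, -0.733, 0.738], [0.0, 0.0, 0.0, 1.0]]
top [[481.9, 0.0, 318.9], [0.0, 481.9, 241.0], [0.0, 0.0, 1.0]] [[0.005, -0.998, 0.07, 0.478], [-1.0, -0.004, 0.014, 0.124], [-0.013, -0.07, -0.997, 0.967], [0.0, 0.0, 0.0, 1.0]]
[0.28137042 0.55724557 0.23007951] [[-0.893, 0.451, -0.001], [0.451, 0.893, -0.002], [0.0, -0.002, -1.0]] 0.08491599272429368 0.1
```

View pics/top0.png

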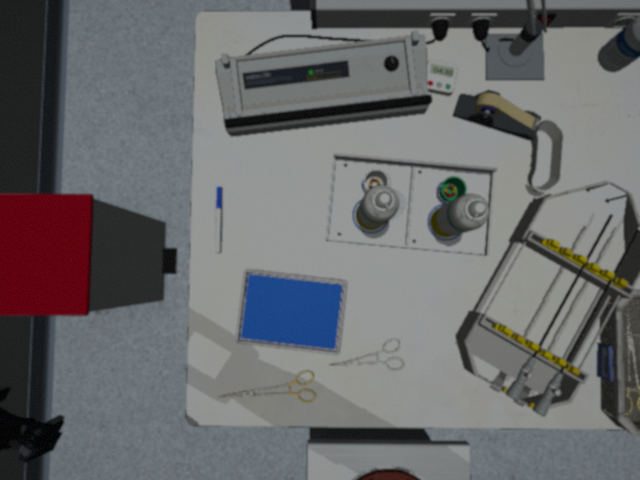

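View pics/scene0.png

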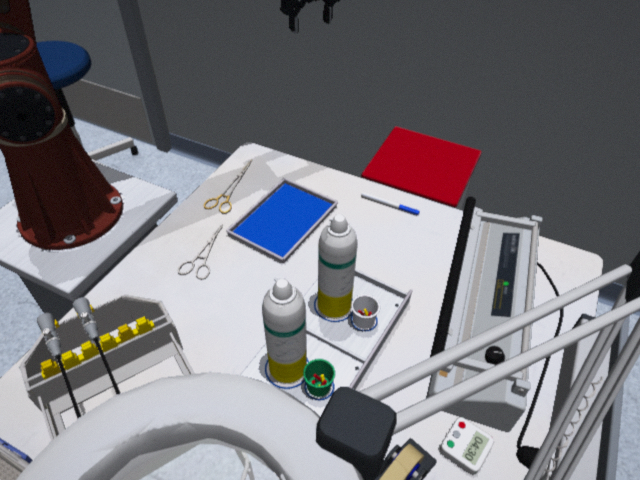

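The pictures show the green cup at top (452,190) and scene (319,378), behind can_right (nozzle cap at top (475,211), scene (282,287)). The tray is at top (293,311) and the marker at (220,220). The table between the caddy front and the scissors is free. I'll zoom in to get exact pixels.

```bash
cat > h.py <<'E'
from rig import env
import cv2,numpy as np
def ray(n,u,v,tc=None):
    i=env.camera_info(n); P=np.array(i["pose"]) if tc is None else tc
    d=P[:3,:3]@np.linalg.inv(i["mtx"])@[u,v,1]; return P[:3,3],d
def at(n,u,v,z,tc=None):
    c,d=ray(n,u,v,tc); return c+d*(z-c[2])/d[2]
def proj(n,p):
    i=env.camera_info(n); P=np.linalg.inv(i["pose"]); q=np.array(i["mtx"])@(P[:3,:3]@p+P[:3,3]); return q[:2]/q[2]
E
python3 - <<'E'
from h import *
t=cv2.imread("pics/top0.png");s=cv2.imread("pics/scene0.png")
a=cv2.resize(t[145:265,320:500],None,fx=4,fy=4,interpolation=cv2.INTER_CUBIC)  # 720x480
cv2.imwrite("pics/c1.png",a)
b=cv2.resize(s[210:410,220:420],None,fx=3,fy=3,interpolation=cv2.INTER_CUBIC); cv2.imwrite("pics/c2.png",b)
hsv=cv2.cvtColor(t,cv2.COLOR_BGR2HSV)
m=cv2.inRange(hsv,(100,150,80),(125,255,255)); m[:250]=0
c=max(cv2.findContours(m,0,2)[0],key=cv2.contourArea); r=cv2.minAreaRect(c); print(r)
for p in cv2.boxPoints(r): print(at("top",*p,0.0065).round(3))
print("tray",at("top",*r[0],.0065).round(4))
for n,p in dict(fl=(327,240),bl=(336,156),br=(496,168),fr=(486,254)).items():print(n,at("top",*p,.03 if n[0]=='b' else .015).round(4))
E
```

```text
((291.2036437988281, 311.2350158691406), (92.99836730957031, 63.08147430419922), 6.581944942474365)
[0.354 0.29  0.006]
[0.477 0.277 0.006]
[0.457 0.093 0.006]
[0.334 0.107 0.006]
tray [0.4054 0.1915 0.0065]
fl [0.5465 0.1213 0.015 ]
bl [0.7116 0.1043 0.03  ]
br [ 0.6883 -0.2093  0.03  ]
fr [ 0.5202 -0.1916  0.015 ]
```

View pics/c1.png

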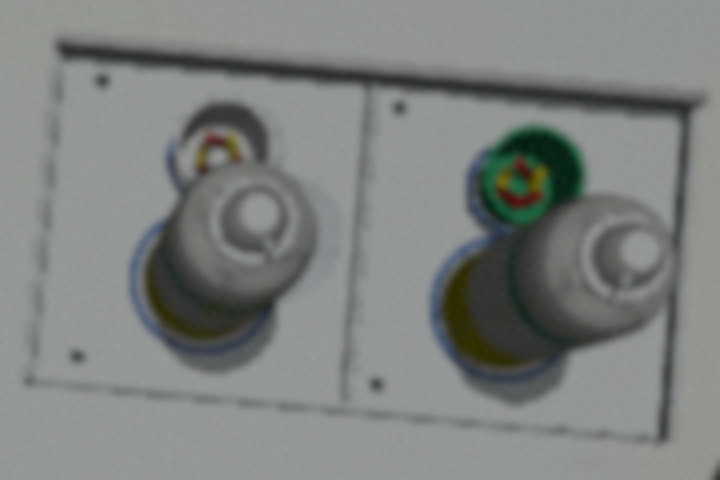

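View pics/c2.png

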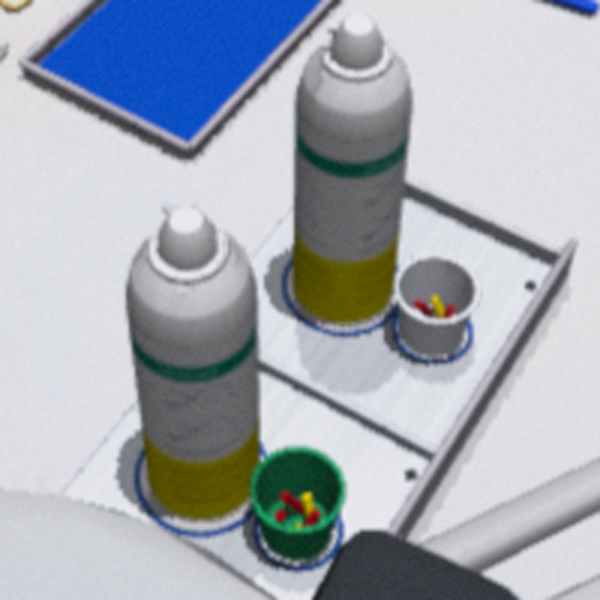

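Crop 1 shows the can_right cap centre at top pixel (480,207) and the green rim at about (453.5,189). Crop 2 shows the cap top at scene pixel (282,282) and the cup rim centre at about (319,374).

```bash
python3 - <<'E'
from h import *
f=lambda n,u,v,z:print(n,z,at(n,u,v,z).round(4))
print("can R");f("top",480,207,.228);f("scene",282,281.5,.226)
print("can L");f("top",383,200.5,.228);f("scene",338.7,218,.226)
print("green rim");f("top",453.2,188.7,.051);f("scene",319.3,374,.051)
print("pen");f("top",220,195,.01);f("top",220,252,.01)
print("ring c");f("top",320+506/4,145+305/4,.008)
for p in ((332,365),(402,360),(395,340),(190,430)):f("top",*p,0)
o=env.get_obs();R=o["ee_rot"];print("R",R.round(3).tolist())
E
```

```text
can R
top 0.228 [ 0.583  -0.1131  0.228 ]
scene 0.226 [ 0.5819 -0.1112  0.226 ]
can L
top 0.228 [0.5926 0.0358 0.228 ]
scene 0.226 [0.5971 0.0326 0.226 ]
green rim
top 0.051 [ 0.6433 -0.1196  0.051 ]
scene 0.051 [ 0.6455 -0.1223  0.051 ]
pen
top 0.01 [0.6366 0.3367 0.01  ]
top 0.01 [0.5219 0.3344 0.01  ]
ring c
top 0.008 [ 0.5855 -0.1168  0.008 ]
top 0 [0.3    0.1104 0.    ]
top 0 [ 0.3108 -0.0277  0.    ]
top 0 [ 0.3497 -0.0141  0.    ]
top 0 [0.1721 0.3888 0.    ]
R [[-0.893, 0.451, -0.001], [0.451, 0.893, -0.002], [0.0, -0.002, -1.0]]
```

Can R stands at about (0.583,-0.113), which agrees with the ring centre. I'll stand it aside at about (0.56,0.21), between the caddy and the marker. First I raise the tool and align it with the caddy.

The manual's scale: shifts go in units of 50 mm and turns go in units of 5 degrees. Converting my numbers, -0.0359 m is -0.718, -0.0195 m is -0.39, -5.6 degrees is -1.12.

Emit:
shift_gripper(increments={"plan":[[0, 0, -0.25, -1.12, 0.085], [0, 0, -0.25, -1.12, 0.085], [0, 0, -0.25, -1.12, 0.085], [0, 0, -0.25, -1.12, 0.085], [-0.39, -0.718, 0, 0, 0.085], [-0.39, -0.718, 0, 0, 0.085], [-0.39, -0.718, 0, 0, 0.085], [-0.39, -0.718, 0, 0, 0.085]]}, force=60)

```text
time_s: 0.77
tool_pos: [0.3485, 0.4071, 0.2807]
ee_rot: [[-0.997, 0.075, -0.0], [0.075, 0.997, -0.001], [0.0, -0.001, -1.0]]
ft_force: [2.7, -0.3, 0.5]
width: 0.0851
finger_force: 0.0
```

Emit:
shift_gripper(increments={"plan":[[-0.39, -0.718, 0, 0, 0.085], [-0.39, -0.718, 0, 0, 0.085], [-0.39, -0.718, 0, 0, 0.085], [-0.39, -0.718, 0, 0, 0.085], [-0.39, -0.718, 0, 0, 0.085], [-0.39, -0.718, 0, 0, 0.085], [-0.39, -0.718, 0, 0, 0.085], [-0.39, -0.718, 0, 0, 0.085]]})

```text
time_s: 1.43
tool_pos: [0.4821, 0.1084, 0.2809]
ee_rot: [[-0.997, 0.077, -0.0], [0.077, 0.997, 0.0], [0.0, 0.0, -1.0]]
ft_force: [0.3, 0.8, 1.1]
width: 0.0845
finger_force: 0.0
```

Emit:
shift_gripper(increments={"plan":[[-0.39, -0.718, 0, 0, 0.085], [-0.39, -0.718, 0, 0, 0.085], [-0.39, -0.718, 0, 0, 0.085], [-0.39, -0.718, 0, 0, 0.085], [-0.39, -0.718, 0, 0, 0.085], [-0.39, -0.718, 0, 0, 0.085], [0, 0, 0, 0, 0.085], [0, 0, 0, 0, 0.085]]})

```text
time_s: 2.1
tool_pos: [0.5821, -0.1153, 0.2801]
ee_rot: [[-0.997, 0.08, -0.002], [0.08, 0.997, 0.001], [0.002, 0.001, -1.0]]
ft_force: [0.9, 1.2, 0.2]
width: 0.085
finger_force: 0.0
```

```bash
python3 - <<'E'
from h import *
o=env.get_obs(); im=env.read_camera("wrist")
i=env.camera_info("wrist"); print(o["tool_pos"],np.round(i["mtx"],1).tolist(),np.round(i["tool_from_camera"],3).tolist())
cv2.imwrite("pics/w1.png",im[:,:,::-1])
T=np.eye(4);T[:3,:3]=o["ee_rot"];T[:3,3]=o["tool_pos"]; P=T@np.array(i["tool_from_camera"])
Q=np.linalg.inv(P)
for p in ((.583,-.113,.228),(.582,-.115,.228),(.583,-.113,.173)):
    q=i["mtx"]@(Q[:3,:3]@np.array(p)+Q[:3,3]); print(p,q[:2]/q[2])
np.save("P1.npy",P)
E
```

```text
[ 0.58205067 -0.11527241  0.28008848] [[356.8, 0.0, 322.4], [0.0, 356.8, 238.7], [0.0, 0.0, 1.0]] [[-0.0, -0.949, -0.314, 0.081], [1.0, -0.0, -0.0, 0.0], [0.0, -0.314, 0.949, -0.141], [0.0, 0.0, 0.0, 1.0]]
(0.583, -0.113, 0.228) [326.23255038 267.41167829]
(0.582, -0.115, 0.228) [322.69923876 266.09479353]
(0.583, -0.113, 0.173) [325.42518003 238.24786226]
```

View pics/w1.png

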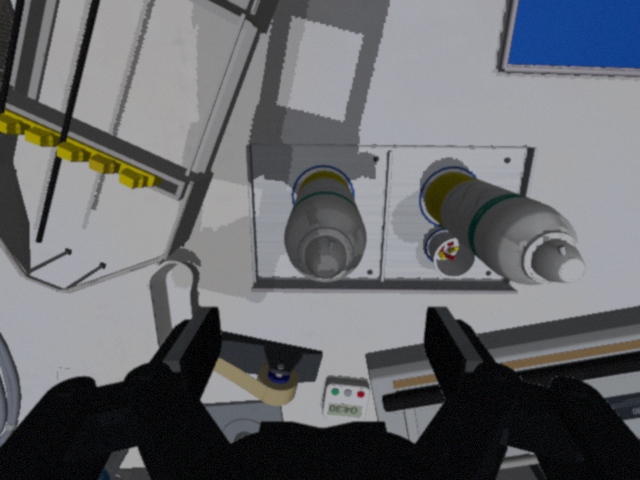

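The wrist view shows the can_right body centred on column 325 and the cap top near (325,266), as predicted for (0.583,-0.113). I'll descend now.

To row units: 0.002 m is 0.04, -0.001 m is -0.02.

Emit:
shift_gripper(increments={"plan":[[-0.02, 0.04, 0.4, 0, 0.085], [0, 0, 0.5, 0, 0.085], [0, 0, 0.5, 0, 0.085], [0, 0, 0.5, 0, 0.085], [0, 0, 0.3, 0, 0.085], [0, 0, 0.16, 0, 0.085], [0, 0, 0.06, 0, 0.085], [0, 0, 0, 0, 0.085]]})

```text
time_s: 2.82
tool_pos: [0.5829, -0.1103, 0.1601]
ee_rot: [[-0.997, 0.075, -0.001], [0.075, 0.997, 0.0], [0.001, 0.0, -1.0]]
ft_force: [-0.1, -0.6, 0.9]
width: 0.0847
finger_force: 0.0
```

Emit:
shift_gripper(increments={"plan":[[0, -0.06, 0.04, 0, 0.085], [0, 0, 0.02, 0, 0.085], [0, 0, 0, 0, 0.085]]}, force=60)

```text
time_s: 3.07
tool_pos: [0.5839, -0.1148, 0.1586]
ee_rot: [[-0.997, 0.077, 0.002], [0.077, 0.997, -0.001], [-0.002, -0.0, -1.0]]
ft_force: [-0.3, -0.2, 0.4]
width: 0.0849
finger_force: 0.0
```

Emit:
shift_gripper(increments={"plan":[[0, 0, 0, 0, 0.05], [0, 0, 0, 0, 0.05], [0, 0, 0, 0, 0.05], [0, 0, 0, 0, 0.05], [0, 0, 0, 0, 0.05], [0, 0, 0, 0, 0.05]]}, force=60)

```text
time_s: 3.57
tool_pos: [0.5843, -0.1147, 0.1587]
ee_rot: [[-0.997, 0.077, 0.003], [0.077, 0.997, -0.001], [-0.003, -0.001, -1.0]]
ft_force: [1.3, 1.1, 5.3]
width: 0.0583
finger_force: 65.3
```

Emit:
shift_gripper(increments={"plan":[[0, 0, -0.08, 0, 0.05], [0, 0, -0.16, 0, 0.05], [0, 0, -0.24, 0, 0.05], [0, 0, -0.24, 0, 0.05], [0, 0, 0, 0, 0.05], [0, 0, 0, 0, 0.05]]})

```text
time_s: 4.07
tool_pos: [0.5842, -0.1148, 0.1951]
ee_rot: [[-0.997, 0.077, 0.003], [0.077, 0.997, -0.001], [-0.003, -0.001, -1.0]]
ft_force: [-0.3, 0.2, -3.0]
width: 0.058
finger_force: 64.8
```

```bash
python3 - <<'E'
from h import *
o=env.get_obs(); im=env.read_camera("wrist"); s=env.read_camera("scene")
cv2.imwrite("pics/w2.png",np.hstack([im[100:480,120:520],s[200:580,150:550]if 0 else cv2.copyMakeBorder(s[120:480,150:550],0,20,0,0,0)])[:,:,::-1])
print(o["width"],o["ft_force"])
E
```

```text
0.05796409086677863 [-0.34380971  0.1888764  -2.99186117]
```

View pics/w2.png

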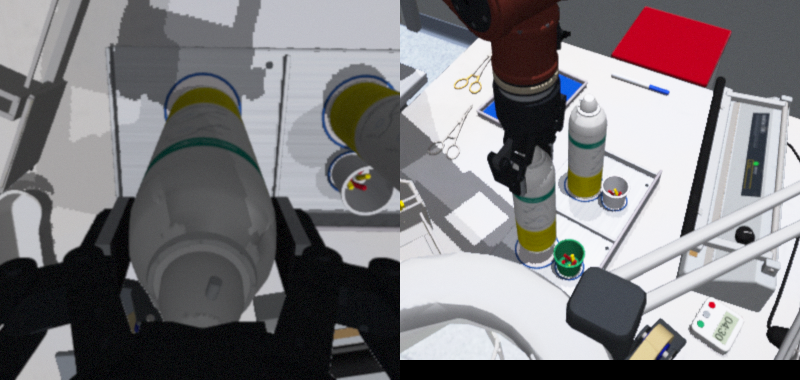

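The can is lifted and hangs upright. Green cup and neighbours are untouched. I carry it round the front of can_left.

Emit:
shift_gripper(increments={"plan":[[0, 0, -0.4, 0, 0.05], [0.2, 0, -0.4, 0, 0.05], [0.4, 0, -0.4, 0, 0.05], [0.5, 0, -0.1, 0, 0.05], [0.5, 0, 0, 0, 0.05], [0.5, 0.2, 0, 0, 0.05], [0.3, 0.4, 0, 0, 0.05], [0.2, 0.5, 0, 0, 0.05]]})

```text
time_s: 4.83
tool_pos: [0.4553, -0.0498, 0.2573]
ee_rot: [[-0.997, 0.08, -0.002], [0.08, 0.997, -0.0], [0.002, -0.0, -1.0]]
ft_force: [-0.2, 0.7, -2.6]
width: 0.058
finger_force: 65.6
```

Emit:
shift_gripper(increments={"plan":[[0, 0.6, 0, 0, 0.05], [0, 0.6, 0, 0, 0.05], [0, 0.6, 0, 0, 0.05], [0, 0.6, 0, 0, 0.05], [0, 0.6, 0, 0, 0.05], [0, 0.6, 0, 0, 0.05], [-0.2, 0.6, 0, 0, 0.05], [-0.4, 0.6, 0, 0, 0.05]]})

```text
time_s: 5.5
tool_pos: [0.5039, 0.189, 0.2573]
ee_rot: [[-0.997, 0.076, -0.003], [0.076, 0.997, -0.001], [0.003, -0.001, -1.0]]
ft_force: [-0.5, -0.5, -3.2]
width: 0.0581
finger_force: 65.6
```

Emit:
shift_gripper(increments={"plan":[[-0.5, 0.4, 0, 0, 0.05], [-0.4, 0.14, 0.2, 0, 0.05], [-0.12, 0, 0.4, 0, 0.05], [0, 0, 0.4, 0, 0.05], [0, 0, 0.4, 0, 0.05], [0, 0, 0.3, 0, 0.05], [0, 0, 0, 0, 0.05]]})

```text
time_s: 6.08
tool_pos: [0.5551, 0.2094, 0.1675]
ee_rot: [[-0.997, 0.077, -0.01], [0.077, 0.997, -0.003], [0.01, -0.003, -1.0]]
ft_force: [-1.7, -0.5, -4.3]
width: 0.0582
finger_force: 65.7
```

To row units: 0.005 m is 0.1, 0.003 m is 0.06.

Emit:
shift_gripper(increments={"plan":[[0, 0, 0.1, 0, 0.05], [0, 0, 0.1, 0, 0.05], [0, 0, 0.06, 0, 0.05], [0, 0, 0, 0, 0.05], [0, 0, 0, 0, 0.05]]})

```text
time_s: 6.5
tool_pos: [0.5593, 0.2105, 0.161]
ee_rot: [[-0.997, 0.077, 0.001], [0.077, 0.997, 0.0], [-0.001, 0.0, -1.0]]
ft_force: [-0.1, 0.2, -3.3]
width: 0.0581
finger_force: 65.7
```

To row units: 0.004 m is 0.08, 0.003 m is 0.06.

Emit:
shift_gripper(increments={"plan":[[0, 0, 0.08, 0, 0.05], [0, 0, 0.06, 0, 0.05], [0, 0, 0.04, 0, 0.05], [0, 0, 0, 0, 0.05], [0, 0, 0, 0, 0.05]]})

```text
time_s: 6.92
tool_pos: [0.5589, 0.2104, 0.1511]
ee_rot: [[-0.997, 0.077, -0.0], [0.077, 0.997, -0.0], [0.0, -0.0, -1.0]]
ft_force: [-0.7, 0.6, -3.1]
width: 0.0583
finger_force: 65.7
```

Emit:
shift_gripper(increments={"plan":[[0, 0, 0.02, 0, 0.05], [0, 0, 0, 0, 0.05], [0, 0, 0, 0, 0.05]]})

```text
time_s: 7.17
tool_pos: [0.5592, 0.2104, 0.1508]
ee_rot: [[-0.997, 0.077, 0.001], [0.077, 0.997, 0.0], [-0.001, 0.0, -1.0]]
ft_force: [-0.5, 0.2, -0.2]
width: 0.0581
finger_force: 65.9
```

Contact: the can's weight is off the tool. Record the place, release and rise.

Emit:
shift_gripper(increments={"plan":[[0, 0, 0, 0, 0.07], [0, 0, 0, 0, 0.085], [0, 0, 0, 0, 0.085], [0, 0, 0, 0, 0.085], [0, 0, 0, 0, 0.085]]})

```text
time_s: 7.58
tool_pos: [0.5592, 0.2104, 0.1506]
ee_rot: [[-0.997, 0.077, 0.001], [0.077, 0.997, 0.0], [-0.001, 0.0, -1.0]]
ft_force: [0.6, 0.2, -0.2]
width: 0.0848
finger_force: 0.0
```

Emit:
shift_gripper(increments={"plan":[[0, 0, -0.2, 0, 0.085], [0, 0, -0.4, 0, 0.085], [0, 0, -0.6, 0, 0.085], [0, 0, -0.6, 0, 0.085], [0, 0, -0.6, 0, 0.085], [0, 0, 0, 0, 0.085], [0, 0, 0, 0, 0.085]]})

```text
time_s: 8.17
tool_pos: [0.5608, 0.2109, 0.2745]
ee_rot: [[-0.997, 0.077, 0.007], [0.077, 0.997, 0.002], [-0.007, 0.002, -1.0]]
ft_force: [-0.3, 0.7, -0.9]
width: 0.0849
finger_force: 0.0
```

```bash
python3 - <<'E'
from h import *
t=env.read_camera("top");s=env.read_camera("scene")
cv2.imwrite("pics/t3.png",np.vstack([np.hstack([t[130:370,200:520],s[150:390,100:420]]),cv2.resize(t[160:250,410:500],(360,360),interpolation=cv2.INTER_CUBIC) if 0 else np.hstack([cv2.resize(t[155:245,420:500],(320,360),interpolation=2),cv2.resize(s[330:420,280:360],(320,360),interpolation=2)])])[:,:,::-1])
E
```

```text
(no output)
```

View pics/t3.png

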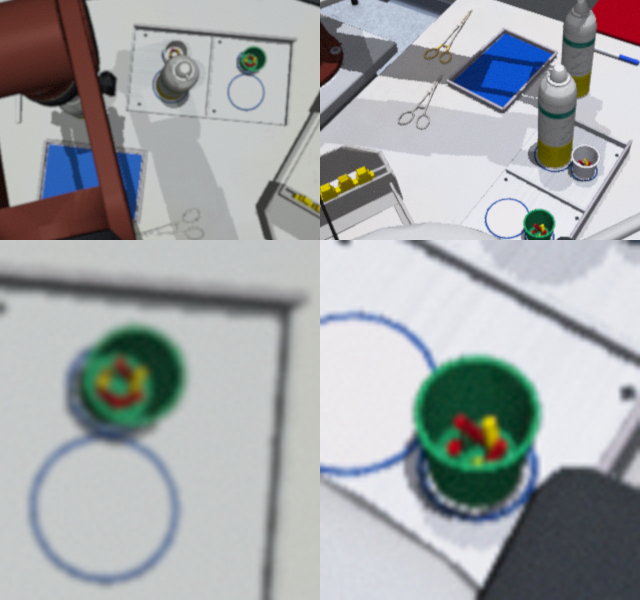

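Can stands aside upright at about (0.559,0.210). The empty ring's centre is at top pixel (446,222), and the green rim centre is at top (453.7,189.2) and scene (319.5,373).

```bash
python3 - <<'E'
from h import *
f=lambda n,u,v,z:print(n,z,at(n,u,v,z).round(4))
f("top",446,222,.008);f("top",453.7,189.2,.051);f("scene",319.5,373,.051)
f("scene",220+8+80,0,0) if 0 else None
E
```

```text
top 0.008 [ 0.584  -0.1158  0.008 ]
top 0.051 [ 0.6424 -0.1205  0.051 ]
scene 0.051 [ 0.6451 -0.1206  0.051 ]
```

To row units: -0.0324 m is -0.648, -0.0108 m is -0.216.

Emit:
shift_gripper(increments={"plan":[[-0.216, -0.648, -0.1, 0, 0.085], [-0.216, -0.648, 0, 0, 0.085], [-0.216, -0.648, 0, 0, 0.085], [-0.216, -0.648, 0, 0, 0.085], [-0.216, -0.648, 0, 0, 0.085], [-0.216, -0.648, 0, 0, 0.085], [-0.216, -0.648, 0, 0, 0.085], [-0.216, -0.648, 0, 0, 0.085]]}, force=20)

```text
time_s: 8.93
tool_pos: [0.624, -0.0561, 0.2726]
ee_rot: [[-0.997, 0.077, -0.005], [0.077, 0.997, 0.001], [0.005, 0.001, -1.0]]
ft_force: [0.2, 0.8, 0.2]
width: 0.0849
finger_force: 0.0
```

Emit:
shift_gripper(increments={"plan":[[-0.216, -0.648, 0, 0, 0.085], [-0.216, -0.648, 0, 0, 0.085], [0, 0, 0.6, 0, 0.085], [0, 0, 0.6, 0, 0.085], [0, 0, 0.6, 0, 0.085], [0, 0, 0.6, 0, 0.085], [0, 0, 0, 0, 0.085], [0, 0, 0, 0, 0.085]]})

```text
time_s: 9.6
tool_pos: [0.6385, -0.12, 0.1509]
ee_rot: [[-0.997, 0.077, -0.009], [0.077, 0.997, 0.003], [0.009, 0.002, -1.0]]
ft_force: [1.0, -0.5, 0.2]
width: 0.0852
finger_force: 0.0
```

```bash
python3 - <<'E'
from h import *
o=env.get_obs(); im=env.read_camera("wrist")
i=env.camera_info("wrist"); print(o["tool_pos"])
T=np.eye(4);T[:3,:3]=o["ee_rot"];T[:3,3]=o["tool_pos"]; P=T@np.array(i["tool_from_camera"])
v=im[:,:,::-1].copy()
Q=np.linalg.inv(P)
a=np.linspace(0,2*np.pi,60)
pts=[]
for t in a:
    q=i["mtx"]@(Q[:3,:3]@np.array([.6437+.0245*np.cos(t),-.1206+.0245*np.sin(t),.051])+Q[:3,3]); pts.append(q[:2]/q[2])
cv2.polylines(v,[np.int32(pts)],True,(255,0,255),1)
print(np.mean(pts,0))
cv2.imwrite("pics/w4.png",v); np.save("P.npy",P)
hsv=cv2.cvtColor(im,cv2.COLOR_RGB2HSV); m=cv2.inRange(hsv,(65,100,30),(90,255,255))
c=max(cv2.findContours(m,0,2)[0],key=cv2.contourArea); print(cv2.boundingRect(c))
E
```

```text
[ 0.6385334  -0.12004269  0.15085305]
[321.87410118 248.23546782]
(290, 212, 65, 68)
```

View pics/w4.png

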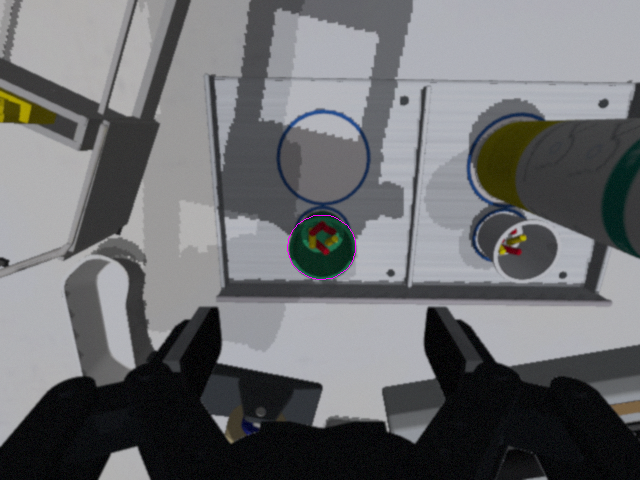

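The projected rim lies on the cup in the picture (centre (322,246)) to about 1 mm. Descending.

Emit:
shift_gripper(increments={"plan":[[0, 0, 0.5, 0, 0.085], [0, 0, 0.5, 0, 0.085], [0, 0, 0.5, 0, 0.085], [0, 0, 0.4, 0, 0.085], [0, 0, 0.2, 0, 0.085], [0, 0, 0, 0, 0.085], [0, 0, 0, 0, 0.085], [0, 0, 0, 0, 0.085]]}, force=20)

```text
time_s: 10.32
tool_pos: [0.644, -0.1215, 0.0531]
ee_rot: [[-0.997, 0.077, 0.004], [0.077, 0.997, -0.001], [-0.005, -0.001, -1.0]]
ft_force: [0.0, 0.5, 0.2]
width: 0.0849
finger_force: 0.0
```

Emit:
shift_gripper(increments={"plan":[[0.02, 0.02, 0.24, 0, 0.085], [0, 0, 0.24, 0, 0.085], [0, 0, 0.14, 0, 0.085], [0, 0, 0, 0, 0.085], [0, 0, 0, 0, 0.085]]}, force=20)

```text
time_s: 10.73
tool_pos: [0.6396, -0.1195, 0.0178]
ee_rot: [[-0.997, 0.077, -0.003], [0.077, 0.997, 0.001], [0.003, 0.001, -1.0]]
ft_force: [0.1, -0.7, 0.9]
width: 0.0849
finger_force: 0.0
```

Emit:
shift_gripper(increments={"plan":[[0, 0, 0, 0, 0.055], [0, 0, 0, 0, 0.05], [0, 0, 0, 0, 0.045], [0, 0, 0, 0, 0.04], [0, 0, 0, 0, 0.035], [0, 0, 0, 0, 0.035], [0, 0, 0, 0, 0.035], [0, 0, 0, 0, 0.035]]}, force=20)

```text
time_s: 11.4
tool_pos: [0.6415, -0.1202, 0.0201]
ee_rot: [[-0.997, 0.077, 0.001], [0.077, 0.997, -0.0], [-0.001, -0.0, -1.0]]
ft_force: [-1.2, 0.0, 3.3]
width: 0.047
finger_force: 20.7
```

To row units: -0.03 m is -0.6, -0.025 m is -0.5.

Emit:
shift_gripper(increments={"plan":[[0, 0, -0.08, 0, 0.035], [0, 0, -0.16, 0, 0.035], [0, 0, -0.3, 0, 0.035], [0, 0, -0.5, 0, 0.035], [0, 0, -0.6, 0, 0.035], [0, 0, -0.6, 0, 0.035], [0, 0, -0.6, 0, 0.035], [0.2, 0, -0.6, 0, 0.035]]})

```text
time_s: 12.07
tool_pos: [0.632, -0.1193, 0.1944]
ee_rot: [[-0.997, 0.077, 0.003], [0.077, 0.997, -0.001], [-0.003, -0.0, -1.0]]
ft_force: [0.9, 0.0, -0.3]
width: 0.0467
finger_force: 20.7
```

Emit:
shift_gripper(increments={"plan":[[0.4, 0, -0.4, 0, 0.035], [0.6, 0, -0.2, 0, 0.035], [0.6, 0, 0, 0, 0.035], [0.6, 0, 0, 0, 0.035], [0.6, 0.2, 0, 0, 0.035], [0.5, 0.4, 0, 0, 0.035], [0.4, 0.5, 0, 0, 0.035], [0.3, 0.6, 0, 0, 0.035]]})

```text
time_s: 12.73
tool_pos: [0.4361, -0.0189, 0.2222]
ee_rot: [[-0.997, 0.079, 0.001], [0.079, 0.997, -0.001], [-0.001, -0.0, -1.0]]
ft_force: [-0.5, 0.2, -0.6]
width: 0.0471
finger_force: 20.7
```

Emit:
shift_gripper(increments={"plan":[[0.2, 0.6, 0, 0, 0.035], [0.2, 0.6, 0, 0, 0.035], [0.2, 0.6, 0, 0, 0.035], [0.2, 0.6, 0, 0, 0.035], [0.2, 0.6, 0, 0, 0.035], [0, 0.5, 0, 0, 0.035], [0, 0.4, 0, 0, 0.035], [0, 0.22, 0, 0, 0.035]]})

```text
time_s: 13.4
tool_pos: [0.4037, 0.1923, 0.2226]
ee_rot: [[-0.997, 0.074, 0.002], [0.074, 0.997, 0.001], [-0.002, 0.001, -1.0]]
ft_force: [-0.6, 0.2, -0.1]
width: 0.0474
finger_force: 20.7
```

Emit:
shift_gripper(increments={"plan":[[0, 0, 0.4, 0, 0.035], [0, 0, 0.6, 0, 0.035], [0, 0, 0.6, 0, 0.035], [0, 0, 0.6, 0, 0.035], [0, 0, 0.4, 0, 0.035], [0, 0, 0.2, 0, 0.035], [0, 0, 0, 0, 0.035], [0, 0, 0, 0, 0.035]]})

```text
time_s: 14.07
tool_pos: [0.4044, 0.1901, 0.0819]
ee_rot: [[-0.997, 0.077, 0.0], [0.077, 0.997, -0.0], [-0.0, -0.0, -1.0]]
ft_force: [-0.1, 0.5, -0.2]
width: 0.0474
finger_force: 20.7
```

Emit:
shift_gripper(increments={"plan":[[0, 0, 0.4, 0, 0.035], [0, 0, 0.4, 0, 0.035], [0, 0, 0.2, 0, 0.035], [0, 0, 0.1, 0, 0.035], [0, 0, 0.06, 0, 0.035], [0, 0, 0, 0, 0.035], [0, 0, 0, 0, 0.035], [0, 0, 0, 0, 0.035]]})

```text
time_s: 14.73
tool_pos: [0.405, 0.1905, 0.0243]
ee_rot: [[-0.997, 0.077, 0.002], [0.077, 0.997, 0.001], [-0.002, 0.001, -1.0]]
ft_force: [-0.6, -0.2, -0.3]
width: 0.0472
finger_force: 20.8
```

Emit:
shift_gripper(increments={"plan":[[0, 0, 0.04, 0, 0.035], [0, 0, 0.04, 0, 0.035], [0, 0, 0.02, 0, 0.035], [0, 0, 0, 0, 0.035], [0, 0, 0, 0, 0.035]]})

```text
time_s: 15.15
tool_pos: [0.4041, 0.1902, 0.0185]
ee_rot: [[-0.997, 0.077, 0.0], [0.077, 0.997, -0.0], [-0.0, 0.0, -1.0]]
ft_force: [-0.1, -0.5, 2.4]
width: 0.047
finger_force: 20.9
```

Emit:
shift_gripper(increments={"plan":[[0, 0, 0.02, 0, 0.035], [0, 0, 0, 0, 0.035], [0, 0, 0, 0, 0.035]]})

```text
time_s: 15.4
tool_pos: [0.4043, 0.1903, 0.0184]
ee_rot: [[-0.997, 0.077, -0.0], [0.077, 0.997, -0.0], [0.0, -0.0, -1.0]]
ft_force: [-3.2, -0.8, 11.1]
width: 0.0469
finger_force: 21.2
```

Contact force of 11 N: the cup is on the liner. Back off 1 mm, then release and rise.

To row units: -0.001 m is -0.02.

Emit:
shift_gripper(increments={"plan":[[0, 0, -0.02, 0, 0.045], [0, 0, 0, 0, 0.055], [0, 0, 0, 0, 0.07], [0, 0, 0, 0, 0.08], [0, 0, 0, 0, 0.085], [0, 0, 0, 0, 0.085], [0, 0, 0, 0, 0.085]]})

```text
time_s: 15.98
tool_pos: [0.4038, 0.1902, 0.0181]
ee_rot: [[-0.997, 0.077, -0.0], [0.077, 0.997, -0.0], [0.0, -0.0, -1.0]]
ft_force: [-0.1, 0.4, -0.1]
width: 0.0851
finger_force: 0.0
```

Emit:
shift_gripper(increments={"plan":[[0, 0, -0.2, 0, 0.085], [0, 0, -0.4, 0, 0.085], [0, 0, -0.6, 0, 0.085], [0, 0, -0.6, 0, 0.085], [0, 0, -0.6, 0, 0.085], [0, 0, -0.6, 0, 0.085], [0, 0, -0.6, 0, 0.085], [0, 0, -0.6, 0, 0.085]]})

```text
time_s: 16.65
tool_pos: [0.4036, 0.1901, 0.2306]
ee_rot: [[-0.997, 0.077, 0.001], [0.077, 0.997, 0.0], [-0.001, 0.0, -1.0]]
ft_force: [0.3, 1.0, 0.4]
width: 0.0848
finger_force: 0.0
```

Emit:
shift_gripper(increments={"plan":[[0, 0, -0.6, 0, 0.085], [0, 0, -0.4, 0, 0.085], [0, 0, 0, 0, 0.085], [0, 0, 0, 0, 0.085]]})

```text
time_s: 16.98
tool_pos: [0.4047, 0.1905, 0.2803]
ee_rot: [[-0.997, 0.077, 0.004], [0.077, 0.997, 0.001], [-0.004, 0.001, -1.0]]
ft_force: [0.6, 0.6, -0.4]
width: 0.0853
finger_force: 0.0
```

```bash
python3 - <<'E'
from h import *
o=env.get_obs(); im=env.read_camera("wrist");s=env.read_camera("scene")
i=env.camera_info("wrist"); T=np.eye(4);T[:3,:3]=o["ee_rot"];T[:3,3]=o["tool_pos"]; P=T@np.array(i["tool_from_camera"]); Q=np.linalg.inv(P)
for p in ((.5592,.2104,.220),(.404,.19,.0495)):
    q=i["mtx"]@(Q[:3,:3]@np.array(p)+Q[:3,3]); print(q[:2]/q[2])
cv2.imwrite("pics/w5.png",np.hstack([im[60:440,160:560],s[100:480,200:600]])[:,:,::-1])
E
```

```text
[364.92791278 450.81872968]
[321.57273199 199.43060668]
```

View pics/w5.png

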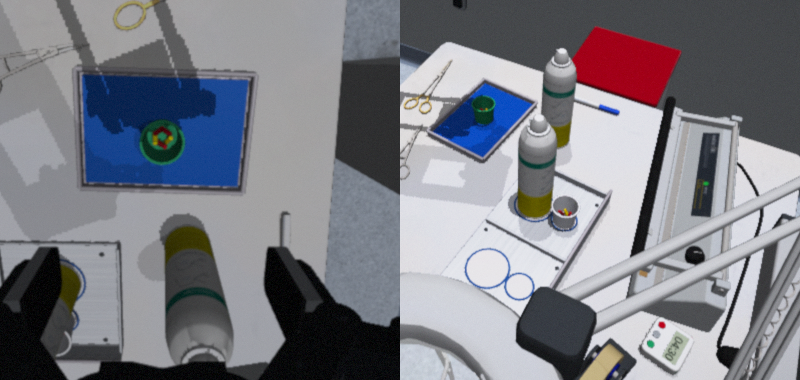

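The cup stands upright in mid-tray (wrist crop (161,141)), caps inside. The can stands aside, upright. Now I fetch the can the same way.

To row units: -0.02 m is -0.4, -0.03 m is -0.6.

Emit:
shift_gripper(increments={"plan":[[-0.6, 0.12, 0, 0, 0.085], [-0.6, 0.12, 0, 0, 0.085], [-0.6, 0.12, 0, 0, 0.085], [-0.6, 0.12, 0, 0, 0.085], [-0.4, 0.12, 0, 0, 0.085], [-0.25, 0.036, 0, 0, 0.085], [0, 0, 0, 0, 0.085], [0, 0, 0, 0, 0.085]]}, force=60)

```text
time_s: 17.75
tool_pos: [0.5573, 0.2098, 0.2755]
ee_rot: [[-0.997, 0.077, -0.005], [0.077, 0.997, -0.001], [0.005, -0.002, -1.0]]
ft_force: [-0.2, 0.1, 0.2]
width: 0.0848
finger_force: 0.0
```

Emit:
shift_gripper(increments={"plan":[[0, 0, 0.4, 0, 0.085], [0, 0, 0.6, 0, 0.085], [0, 0, 0.6, 0, 0.085], [0, 0, 0.4, 0, 0.085], [0, 0, 0.2, 0, 0.085], [0, 0, 0.2, 0, 0.085], [0, 0, 0, 0, 0.085], [0, 0, 0, 0, 0.085]]})

```text
time_s: 18.42
tool_pos: [0.5584, 0.2103, 0.1588]
ee_rot: [[-0.997, 0.077, 0.0], [0.077, 0.997, 0.0], [-0.0, 0.0, -1.0]]
ft_force: [0.0, 0.1, 0.0]
width: 0.085
finger_force: 0.0
```

To row units: 0.004 m is 0.08.

Emit:
shift_gripper(increments={"plan":[[0, 0, 0.08, 0, 0.085], [0, 0, 0.08, 0, 0.085], [0, 0, 0, 0, 0.085], [0, 0, 0, 0, 0.085]]})

```text
time_s: 18.75
tool_pos: [0.5586, 0.2102, 0.1507]
ee_rot: [[-0.997, 0.077, 0.0], [0.077, 0.997, 0.0], [-0.0, 0.0, -1.0]]
ft_force: [0.1, 0.3, 0.8]
width: 0.0851
finger_force: 0.0
```

Emit:
shift_gripper(increments={"plan":[[0, 0, 0, 0, 0.05], [0, 0, 0, 0, 0.05], [0, 0, 0, 0, 0.05], [0, 0, 0, 0, 0.05], [0, 0, 0, 0, 0.05], [0, 0, 0, 0, 0.05]]}, force=60)

```text
time_s: 19.25
tool_pos: [0.5595, 0.2106, 0.1515]
ee_rot: [[-0.997, 0.077, 0.003], [0.077, 0.997, 0.001], [-0.003, 0.001, -1.0]]
ft_force: [0.6, 0.5, 4.9]
width: 0.0578
finger_force: 65.2
```

Emit:
shift_gripper(increments={"plan":[[0, 0, -0.08, 0, 0.05], [0, 0, -0.16, 0, 0.05], [0, 0, -0.36, 0, 0.05], [0, 0, -0.4, 0, 0.05], [0, 0, -0.4, 0, 0.05], [0, 0, -0.4, 0, 0.05], [0, 0, -0.3, 0, 0.05], [0, 0, 0, 0, 0.05]]})

```text
time_s: 19.92
tool_pos: [0.5598, 0.2105, 0.2588]
ee_rot: [[-0.997, 0.077, 0.005], [0.077, 0.997, 0.001], [-0.005, 0.001, -1.0]]
ft_force: [1.6, -0.3, -2.9]
width: 0.0581
finger_force: 65.1
```

Emit:
shift_gripper(increments={"plan":[[0.2, 0, 0, 0, 0.05], [0.4, 0, 0, 0, 0.05], [0.5, -0.046, 0, 0, 0.05], [0.3, -0.4, 0, 0, 0.05], [0.2, -0.6, 0, 0, 0.05], [0, -0.6, 0, 0, 0.05], [0, -0.6, 0, 0, 0.05], [0, -0.6, 0, 0, 0.05]]})

```text
time_s: 20.58
tool_pos: [0.4645, 0.0737, 0.2524]
ee_rot: [[-0.997, 0.076, -0.005], [0.076, 0.997, -0.0], [0.005, -0.0, -1.0]]
ft_force: [0.8, -0.1, -3.1]
width: 0.0584
finger_force: 65.3
```

Emit:
shift_gripper(increments={"plan":[[0, -0.6, 0, 0, 0.05], [0, -0.6, 0, 0, 0.05], [0, -0.6, 0, 0, 0.05], [0, -0.6, 0, 0, 0.05], [-0.2, -0.6, 0, 0, 0.05], [-0.4, -0.4, 0, 0, 0.05], [-0.6, -0.2, 0, 0, 0.05], [-0.6, 0, 0, 0, 0.05]]})

```text
time_s: 21.25
tool_pos: [0.5418, -0.1138, 0.2524]
ee_rot: [[-0.997, 0.08, -0.005], [0.08, 0.997, 0.0], [0.005, -0.0, -1.0]]
ft_force: [0.3, 0.6, -2.2]
width: 0.058
finger_force: 65.5
```

Emit:
shift_gripper(increments={"plan":[[-0.4, 0, 0, 0, 0.05], [-0.296, 0, 0, 0, 0.05], [-0.1, 0, 0.2, 0, 0.05], [0, 0, 0.4, 0, 0.05], [0, 0, 0.4, 0, 0.05], [0, 0, 0.4, 0, 0.05], [0, 0, 0, 0, 0.05], [0, 0, 0, 0, 0.05]]})

```text
time_s: 21.92
tool_pos: [0.5797, -0.1137, 0.1815]
ee_rot: [[-0.997, 0.077, -0.008], [0.077, 0.997, 0.003], [0.008, 0.002, -1.0]]
ft_force: [0.1, 0.4, -2.7]
width: 0.058
finger_force: 65.6
```

To row units: 0.008 m is 0.16, 0.006 m is 0.12.

Emit:
shift_gripper(increments={"plan":[[0, 0, 0.16, 0, 0.05], [0, 0, 0.12, 0, 0.05], [0, 0, 0.06, 0, 0.05], [0, 0, 0, 0, 0.05], [0, 0, 0, 0, 0.05], [0, 0, 0, 0, 0.05]]})

```text
time_s: 22.42
tool_pos: [0.5838, -0.1151, 0.1689]
ee_rot: [[-0.997, 0.077, 0.001], [0.077, 0.997, -0.0], [-0.001, -0.0, -1.0]]
ft_force: [-0.9, 0.1, -3.3]
width: 0.0576
finger_force: 65.6
```

To row units: 0.004 m is 0.08, 0.003 m is 0.06.

Emit:
shift_gripper(increments={"plan":[[0, 0, 0.08, 0, 0.05], [0, 0, 0.06, 0, 0.05], [0, 0, 0.02, 0, 0.05], [0, 0, 0, 0, 0.05], [0, 0, 0, 0, 0.05]]})

```text
time_s: 22.83
tool_pos: [0.5833, -0.1149, 0.1601]
ee_rot: [[-0.997, 0.077, -0.0], [0.077, 0.997, 0.0], [0.0, 0.0, -1.0]]
ft_force: [-0.3, -0.1, -2.4]
width: 0.0577
finger_force: 65.6
```

Emit:
shift_gripper(increments={"plan":[[0, 0, 0.02, 0, 0.05], [0, 0, 0, 0, 0.05], [0, 0, 0, 0, 0.05]]})

```text
time_s: 23.08
tool_pos: [0.5836, -0.115, 0.1595]
ee_rot: [[-0.997, 0.077, 0.001], [0.077, 0.997, -0.0], [-0.001, -0.0, -1.0]]
ft_force: [0.7, 0.7, -2.8]
width: 0.0578
finger_force: 65.7
```

To row units: 0.001 m is 0.02.

Emit:
shift_gripper(increments={"plan":[[0, 0, 0.02, 0, 0.05], [0, 0, 0, 0, 0.05], [0, 0, 0, 0, 0.05]]})

```text
time_s: 23.33
tool_pos: [0.5841, -0.1151, 0.1594]
ee_rot: [[-0.997, 0.077, 0.002], [0.077, 0.997, -0.0], [-0.002, -0.0, -1.0]]
ft_force: [-0.4, 0.6, 3.2]
width: 0.0581
finger_force: 66.1
```

Contact (+3 N). Release, rise, and check.

Emit:
shift_gripper(increments={"plan":[[0, 0, 0, 0, 0.07], [0, 0, 0, 0, 0.085], [0, 0, 0, 0, 0.085], [0, 0, 0, 0, 0.085], [0, 0, 0, 0, 0.085]]})

```text
time_s: 23.75
tool_pos: [0.5833, -0.115, 0.1581]
ee_rot: [[-0.997, 0.077, -0.0], [0.077, 0.997, -0.0], [0.0, -0.0, -1.0]]
ft_force: [0.2, 0.8, 0.5]
width: 0.085
finger_force: 0.0
```

Emit:
shift_gripper(increments={"plan":[[0, 0, -0.2, 0, 0.085], [0, 0, -0.4, 0, 0.085], [0, 0, -0.6, 0, 0.085], [0, 0, -0.6, 0, 0.085], [0, 0, -0.6, 0, 0.085], [0, 0, -0.6, 0, 0.085], [0.6, 0, 0, 0, 0.085], [0.6, 0, 0, 0, 0.085]]})

```text
time_s: 24.42
tool_pos: [0.5253, -0.111, 0.3127]
ee_rot: [[-0.997, 0.076, 0.007], [0.076, 0.997, -0.003], [-0.007, -0.002, -1.0]]
ft_force: [-0.2, 0.2, -0.2]
width: 0.0848
finger_force: 0.0
```

Emit:
shift_gripper(increments={"plan":[[0.6, 0, 0, 0, 0.085], [0.6, 0, 0, 0, 0.085], [0.6, 0, 0, 0, 0.085], [0, 0, 0, 0, 0.085], [0, 0, 0, 0, 0.085], [0, 0, 0, 0, 0.085]]})

```text
time_s: 24.92
tool_pos: [0.4346, -0.1037, 0.3094]
ee_rot: [[-0.997, 0.077, 0.002], [0.077, 0.997, -0.001], [-0.003, -0.001, -1.0]]
ft_force: [-0.5, 0.8, 0.9]
width: 0.0852
finger_force: 0.0
```

```bash
python3 - <<'E'
from h import *
t=env.read_camera("top");s=env.read_camera("scene")
s0=cv2.imread("pics/scene0.png")[:,:,::-1]
c=lambda a:a[180:410,200:440]
cv2.imwrite("pics/f.png",np.hstack([cv2.resize(c(a),(400,383)) for a in(s,s0)])[:,:,::-1])
for b in((180,260,240,400),(270,250,320,330),(180,355,230,425)):   # can R region ,etc
    pass
print(proj("scene",np.array([.583,-.113,.228])))
# sub-pixel shift of can_right, can_left+white cup, pen between first and last scene picture
g=lambda a:np.float32(cv2.cvtColor(np.ascontiguousarray(a),cv2.COLOR_RGB2GRAY))
for n,(y0,y1,x0,x1) in dict(canR=(275,385,260,310),canL=(210,320,315,360),white=(290,332,350,382),pen=(185,220,355,425)).items():
    tpl=g(s0)[y0:y1,x0:x1].astype(np.uint8); r=cv2.matchTemplate(g(s)[y0-15:y1+15,x0-15:x1+15].astype(np.uint8),tpl,cv2.TM_CCOEFF_NORMED); _,v,_,l=cv2.minMaxLoc(r); print(n,round(v,3),l[0]-15,l[1]-15)
E
```

```text
[282.01657825 281.78235991]
canR 0.967 0 0
canL 0.996 0 0
white 0.998 0 0
pen 0.999 0 0
```

View pics/f.png

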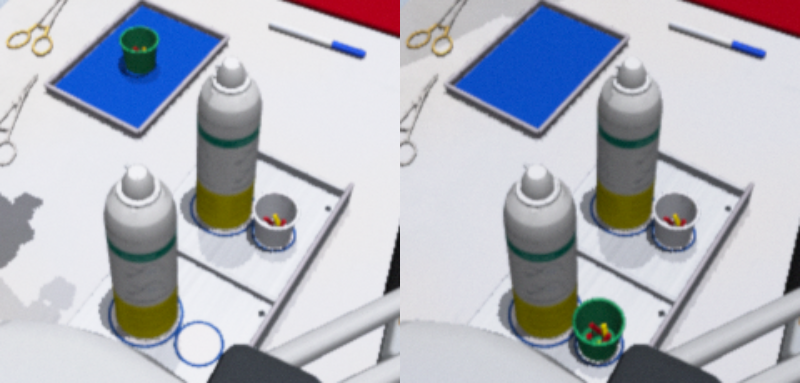

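The can is back on its ring with 0 px shift, the green cup is upright in the tray, and everything else is unmoved.

```bash
python3 -c "
from rig import env
print(env.hand_in())"
```

```text
the job is handed in; nothing more can be done
None
```

The job is handed in at about 25 s: in the last picture the green cup is upright in the steel tray, the right-hand can is back on its ring, and the other can, white cup and marker haven't moved; the judge returned no verdict.

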